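# Push two label plates out over the ledge for riveting

### The arm

A 7-joint arm with a two-finger parallel gripper is mounted at the origin on the work surface; the furniture and walls round the work are solid. World frame = base frame: x ahead of the robot, y to its left, z up, the work surface at z = 0. Lengths are in m, angles in rad, forces in N, time in s.
With the tool pointing down it reaches from about 0.35 to 0.9 m from the base axis. Payload 19.9 kg.
Tool frame: the origin (TCP) lies at the very end of the fingers, on their centre line; the grasp point (between the pads) lies 19 mm behind it; z points along the fingers, y is the direction in which the jaws open and shut (so a half turn about z gives the same grasp; the last joint's range is limited). The gripper opens to 85 mm and grips with 20 to 120 N. Pads are 22 mm wide; open, the fingers measure 114 mm over their backs; the gripper's body (76 mm by 85 mm) begins 54 mm behind the grasp point. The pads swing forward as they close: fully open they stand 13 mm farther back than shut.
Start: joints at [-1.353, 0.417, -0.01, 1.614, 0.005, 1.111, -0.053], TCP at [0.161, 0.604, 0.231] pointing down, gripper open.
Joint ranges: [-2.81, 2.81], [-0.39, 2.02], [-1.27, 1.25], [0.06, 2.57], [-1.19, 4.33], [0.19, 2], [-2.82, 2.82]. Speed limits (rad/s): [1.89, 1.89, 2.39, 2.39, 3.01, 3.01, 3.01].

### API

Orientations are given as a unit quaternion [x, y, z, w].
In Python, from station import manip, grab_frame, order gives the robot as it stands.
- The arm moves only by the tool arm_command, never from a script. Its argument "increments" is text: rows parted by semicolons, each of 7 numbers parted by spaces: the shift along the tool's x, y, z in units of 12 cm (1.0 is 12 cm), then the turn, a rotation vector about the tool's x, y, z in units of 360 degrees (1.0 is 360 degrees), then the opening, from -1 (shut) to 1 (fully open). A call has exactly 5 rows; each row shifts and turns the commanded pose from where the row before left it, along the tool's axes as they then stand; what a row does not reach is not made up. A row lasts 1/10 s, in which the tool goes at most 50 mm and 8.59 degrees, less where a joint would pass 70% of its speed; a pose out of reach is approached as far as the arm can. A call with a number of a shift or a turn outside -1 to 1 is refused whole. A call with a gripper value outside its range is refused whole. The fingers move at their own pace and stop on an object; "grip_force" is the grip in N (left out, the last holds). Time passes only in rows, so rows that do not move let the fingers close, or fill a call up. It gives the time, the measured TCP pose, the force and the opening at its end, in the units of the state.
- manip.read_state(): the state, without advancing time (a new reading comes with each control period).
- grab_frame(name): name is "scene" or "top"; returns a dict with "image" (420x560x3 uint8, red, green, blue), "fx", "fy", "cx", "cy" (pixels), "R" (3x3) and "t" (3): a world point X has camera coordinates R X + t. Camera axes: x right, y down, z forward; pixel columns grow to the right and rows downward; lengths in m; the calibration is good to about 2 mm. A picture is of the moment at which its call begins. There is no depth.
- order.sign_off(): hands the job in, once; it reports no verdict.
The state is a dict: "t": time; "qpos": joint angles; "qd": joint speeds; "joint_torque": joint torques, N m; "tool_pos": TCP position; "ee_rot": TCP orientation; "force": force on the tool from outside, world axes, zero at the start; "ft_torque": the same for the moment, N m; "gripper_width": opening from 0.0 (shut) to 1.0 (fully open).
Only numpy, scipy, OpenCV 4.12 (cv2) and the standard library are available. Lean on these libraries where they do the work, as an engineer would, in place of code of your own. Each camera call takes 0.05 s, during which the arm holds its last target.

### The job

Get the two punched label plates ready for the hand riveter: with your fingertips push each plate along its lane toward the ledge's open edge until both of its holes stand completely out past the edge, while more than half of the plate's length still rests on the ledge. Only push or slide the plates, never grip, lift or tip them; leave both lying flat in their lanes and leave everything else on the table where it is.

Things in the scene. Friction and masses are not known exactly. Their poses are not given: they have to be found in the camera images.
- ledge: fixed wooden ledge 330 x 224 mm, flat top 40 mm above its origin (on the table under its centre). +x runs along the lanes to the open edge at x = +165 mm. Two lanes 94 mm wide, centre lines y = +51 and -51 mm, between three dark wooden rails 8 mm wide, 8 mm high; a like rail closes the other end, inner face x = -157 mm. At least 60 mm of lane is free behind each plate at the start
- ledge_edge (a point): middle of the ledge's open edge, on the ledge's top surface (40 mm above the table)
- long_plate: bare metal plate 180 x 88 x 6 mm lying flat in either lane. Origin: centre of its underside. Its +x points along the lane to the open edge: leading end at x = +90 mm, trailing end (to push) at x = -90. Two 14 mm through holes, centres 55 mm back from the leading end, at y = +-24 mm. 0.13 to 0.35 kg; slides with ordinary friction, stops when the push stops
- short_plate: bare metal plate 140 x 88 x 6 mm lying flat in either lane. Origin: centre of its underside. Its +x points along the lane to the open edge: leading end at x = +70 mm, trailing end (to push) at x = -70. Two 14 mm through holes, centres 30 mm back from the leading end, at y = +-24 mm. 0.13 to 0.35 kg; slides with ordinary friction, stops when the push stops
- pin_tin: round tin, 60 mm across, 32 mm high; a bystander, to be left alone. Origin: centre of its underside
- snips: small side cutters lying flat, 46 x 125 x 12 mm; a bystander, to be left alone. Origin: centre of its underside
- masking_thin: roll of masking tape lying flat, 98 x 107 x 24 mm; a bystander, to be left alone. Origin: centre of its underside
- glue_stick: standing glue stick, 31 mm across, 96 mm high; a bystander, to be left alone. Origin: centre of its underside
- white_strip: white plastic edge strip, 16 x 170 x 9 mm; a bystander, to be left alone. Origin: centre of its underside
- blade_case: small black case, 21 x 49 x 30 mm; a bystander, to be left alone. Origin: centre of its underside
There are look-alikes about, which are no part of the job. What is shaped like the short_plate but black or green is not meant.

How it is judged:
By the outcome, as a careful person would: the job done as asked, in the order asked, and still so for the second after the job is handed in, with the robot touching nothing.
It also fails if it takes over 48 s, if anything falls off the work surface, if the arm or the gripper's body presses on something with over 40 N, if the wrist force passes 120 N, or if a joint passes its speed limit or range.

## Working session

There is one attempt and no reset: what is moved stays moved. The work goes in short steps, Python scripts to look and compute and a tool call to move; the robot and the scene stay as the last step left them, time stands still between calls to the robot, and variables do not carry over. Pictures are saved under pics/ and viewed, and the job is handed in when it is done.

Besides the shell and the picture viewer there is one more tool, called after "Call:" by a JSON object that holds its "name" and its "arguments", one argument or row to a line. arm_command: Moves the arm, as the interface text tells. Its arguments: {"type":"object","properties":{"increments":{"type":"string"},"grip_force":{"type":"number"}},"required":["increments"]}

```bash
mkdir -p pics; cat > h.py <<'E'
import numpy as np, cv2
from station import manip, grab_frame, order
def snap(n,f):
    d=grab_frame(n); cv2.imwrite(f'pics/{f}.png',cv2.resize(d['image'][:,:,::-1],None,fx=1.4,fy=1.4,interpolation=cv2.INTER_CUBIC))
    np.savez(f'pics/{f}.npz',**d); return d
def load(f): return dict(np.load(f'pics/{f}.npz'))
def back(d,u,v,z):
    r=d['R'].T@np.array([(u-d['cx'])/d['fx'],(v-d['cy'])/d['fy'],1.]); c=-d['R'].T@d['t']
    return c+r*(z-c[2])/r[2]
def proj(d,X):
    p=d['R']@np.array(X,float)+d['t']; return np.array([d['fx']*p[0]/p[2]+d['cx'],d['fy']*p[1]/p[2]+d['cy']])
def crop(f,x0,y0,x1,y1,s,o):
    im=load(f)['image'][y0:y1,x0:x1,::-1]; cv2.imwrite(f'pics/{o}.png',cv2.resize(im,None,fx=s,fy=s,interpolation=cv2.INTER_CUBIC))
E
python3 - <<'E'
from h import *
snap('scene','s0');d=snap('top','t0')
s=manip.read_state();print({k:np.round(v,3) for k,v in s.items()})
print(-d['R'].T@d['t'],d['R'],d['fx'])
E
```

```text
{'t': np.float64(0.1), 'qpos': array([-1.352,  0.418, -0.01 ,  1.614,  0.005,  1.111, -0.053]), 'qd': array([ 0.002, -0.001,  0.003, -0.001, -0.002,  0.002,  0.001]), 'joint_torque': array([ 1.0000e-03, -8.6583e+01,  6.8100e-01, -4.3564e+01,  1.9000e-02,
        5.0000e-03, -0.0000e+00]), 'tool_pos': array([0.16 , 0.604, 0.231]), 'ee_rot': array([ 0.13 ,  0.992, -0.001, -0.   ]), 'force': array([-0.189,  0.249, -0.383]), 'ft_torque': array([-0.029,  0.027, -0.066]), 'gripper_width': np.float64(1.001)}
[0.30536762 0.05409809 1.26889457] [[ 1.81581384e-02 -9.99828893e-01  3.53088378e-03]
 [-9.86739400e-01 -1.84898904e-02 -1.61255949e-01]
 [ 1.61293643e-01 -5.55954303e-04 -9.86906303e-01]] 477.72639645586315
```

View pics/s0.png

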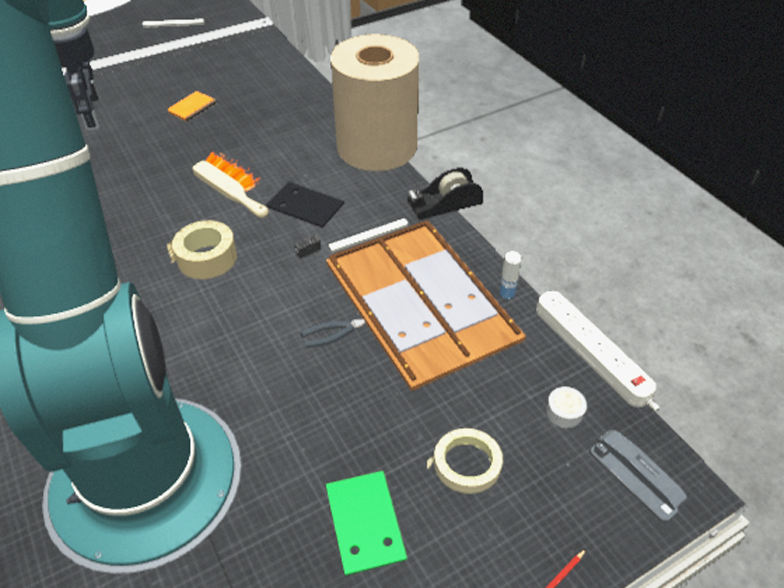

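View pics/t0.png

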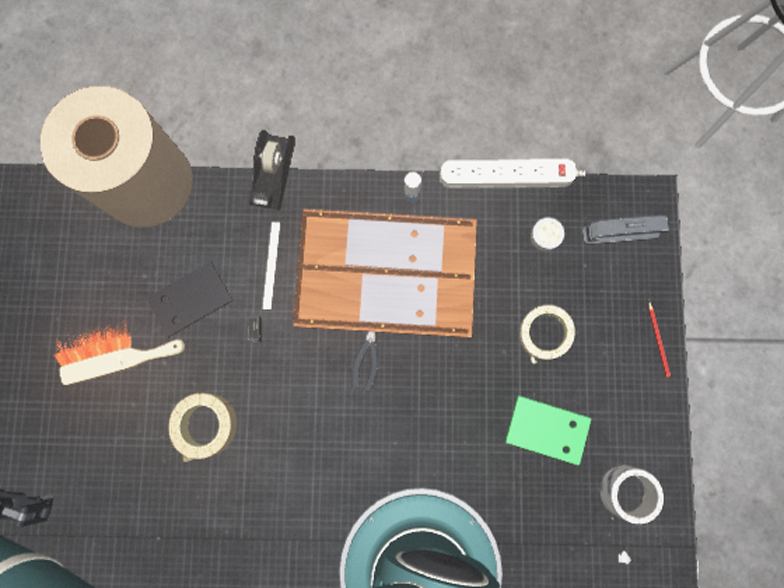

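The only bare-metal plates are on the ledge. In the top view, the far lane holds the long one (~395,245) and the near lane the short one (~400,300). The black plate (190,298) and green plate (548,430) are look-alikes. The open edge is on the right, at world −y. I'll enlarge to confirm.

```bash
python3 - <<'E'
from h import *
crop('t0',200,140,350,250,5,'c0')
E
```

```text
(no output)
```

View pics/c0.png

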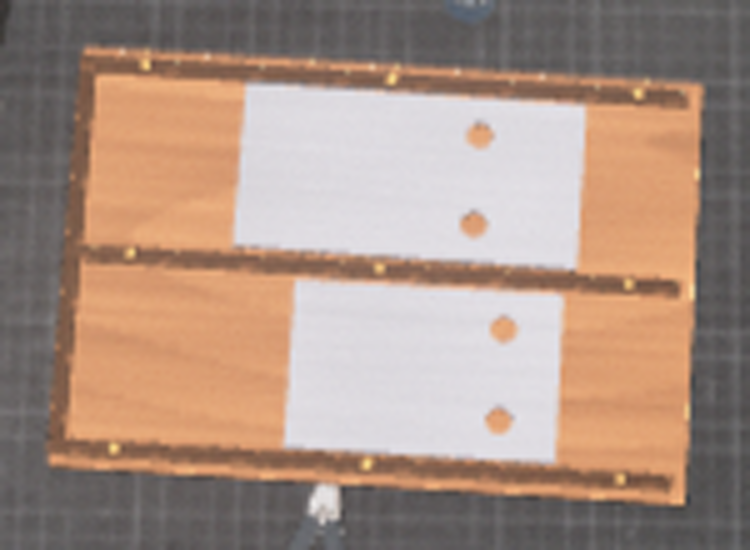

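```bash
cat > fit.py <<'E'
from h import *
from scipy.optimize import least_squares
d=load('t0')
P=lambda x,y,z:back(d,200+(x+.5)/5-.5,140+(y+.5)/5-.5,z)[:2]
# ledge open corners
print('open corners',P(703,85,.04),P(685,505,.04), np.linalg.norm(P(703,85,.04)-P(685,505,.04)))
def fit(pts,loc,z,name):
    W=np.array([P(x,y,z) for x,y in pts]);L=np.array(loc,float)
    f=lambda p:((L@np.array([[np.cos(p[2]),np.sin(p[2])],[-np.sin(p[2]),np.cos(p[2])]])+p[:2])-W).ravel()
    r=least_squares(f,[*W.mean(0),-1.57]);print(name,r.x.round(4),'res mm',(r.fun*1e3).round(1));return r.x
lg=fit([(703,85),(685,505)],[(.165,.112),(.165,-.112)],.04,'ledge')
A=fit([(245,83),(586,105),(578,270),(234,246)],[(-.09,.044),(.09,.044),(.09,-.044),(-.09,-.044)],.046,'long')
B=fit([(296,280),(564,295),(555,462),(285,446)],[(-.07,.044),(.07,.044),(.07,-.044),(-.07,-.044)],.046,'short')
c,s=np.cos(lg[2]),np.sin(lg[2])
for n,p in(('long',A),('short',B)):
    q=p[:2]-lg[:2];print(n,'in ledge',c*q[0]+s*q[1],-s*q[0]+c*q[1],p[2]-lg[2])
E
python3 fit.py
```

```text
open corners [ 0.64256469 -0.09747037] [ 0.41918626 -0.08788679] 0.22358392418521542
ledge [ 0.5379  0.0722 -1.6137] res mm [ 0.2 -0.  -0.2  0. ]
long [ 0.589   0.0567 -1.6182] res mm [-0.1 -0.5 -0.1 -0.3  0.5  0.3 -0.3  0.5]
short [ 0.486   0.0474 -1.611 ] res mm [ 0.5  0.2  0.2 -0.1 -0.3 -0.5 -0.4  0.4]
long in ledge 0.013294533181644077 0.05171025117147988 -0.004573300699278748
short in ledge 0.02699906085010719 -0.050862135015526 0.0026995530911586574
```

Both fits have sub-mm residuals. Long plate centre is at ledge x=+13 mm, target ~151 (allowed 137–165). Short plate centre is at +27 mm, target ~148 (allowed 132–165). Next I'll plan the approach and check the tall neighbours.

```bash
cat >> h.py <<'E'
from scipy.spatial.transform import Rotation as Ro
LG=np.array([.5379,.0722]);YAW=-1.6137
def L2W(x,y):
    c,s=np.cos(YAW),np.sin(YAW);return LG+np.array([c*x-s*y,s*x+c*y])
def W2L(p):
    c,s=np.cos(YAW),np.sin(YAW);q=np.array(p[:2])-LG;return np.array([c*q[0]+s*q[1],-s*q[0]+c*q[1]])
# goal orientation: z down, tool y across lane
n=np.array([-np.sin(YAW),np.cos(YAW),0]);zz=np.array([0,0,-1.])
RG=Ro.from_matrix(np.c_[np.cross(n,zz),n,zz])
def plan(lx,ly,z,N,pos=None,R0=None,rot=True):
    s=manip.read_state();p=np.array(s['tool_pos']) if pos is None else pos
    R=Ro.from_quat(s['ee_rot']) if R0 is None else R0
    g=np.r_[L2W(lx,ly),z];rv=(R.inv()*RG).as_rotvec()
    print('from',p.round(4),'to',g.round(4),'dist',np.linalg.norm(g-p).round(3),'rot deg',np.degrees(rv).round(2))
    for i in range(N):
        d=R.inv().apply((g-p)/N)/.12
        print(np.r_[d,(rv/N/2/np.pi)*rot].round(4))
        if rot: R=R*Ro.from_rotvec(rv/N)
E
python3 - <<'E'
from h import *
d=load('t0')
for nm,u,v,z in [('roll top',97,138,.2),('roll topleft',40,130,.2),('roll topright',153,130,.2),('roll base',145,225,0),('roll right bottom',190,195,0),('glue',413,183,.096),('snips tip',371,338,.006),('dispenser',260,205,.05)]:
    print(nm,back(d,u/1.4,v/1.4,z).round(3))
plan(-.115,.051,.18,15)
E
```

```text
roll top [0.727 0.559 0.2  ]
roll topleft [0.739 0.656 0.2  ]
roll topright [0.743 0.466 0.2  ]
roll base [0.63  0.544 0.   ]
roll right bottom [0.692 0.46  0.   ]
glue [0.693 0.025 0.096]
snips tip [0.417 0.098 0.006]
dispenser [0.66  0.311 0.05 ]
from [0.1605 0.6037 0.2307] to [0.5938 0.1849 0.18  ] dist 0.605 rot deg [-5.000e-02  5.000e-02  7.757e+01]
[-0.2924 -0.163   0.0284 -0.      0.      0.0144]
[-0.3059 -0.136   0.0284 -0.      0.      0.0144]
[-0.3169 -0.1078  0.0283 -0.      0.      0.0144]
[-0.3254 -0.0788  0.0283 -0.      0.      0.0144]
[-0.3311 -0.0492  0.0283 -0.      0.      0.0144]
[-0.3342 -0.0192  0.0283 -0.      0.      0.0144]
[-0.3346  0.0111  0.0283 -0.      0.      0.0144]
[-0.3322  0.0412  0.0282 -0.      0.      0.0144]
[-0.3272  0.0709  0.0282 -0.      0.      0.0144]
[-0.3195  0.1001  0.0282 -0.      0.      0.0144]
[-0.3091  0.1285  0.0282 -0.      0.      0.0144]
[-0.2963  0.1559  0.0282 -0.      0.      0.0144]
[-0.281   0.1819  0.0282 -0.      0.      0.0144]
[-0.2635  0.2065  0.0282 -0.      0.      0.0144]
[-0.2438  0.2294  0.0282 -0.      0.      0.0144]
```

Call:
{"name": "arm_command", "arguments": {
  "increments": "-0.29 -0.16 0 0 0 0.0144 -1; -0.305 -0.135 0 0 0 0.0144 -1; -0.315 -0.108 0 0 0 0.0144 -1; -0.325 -0.08 0 0 0 0.0144 -1; -0.33 -0.05 0 0 0 0.0144 -1",
  "grip_force": 40
}}

```text
t: 0.6
tool_pos: [0.3051, 0.4635, 0.2311]
ee_rot: [0.35, 0.937, -0.0, -0.0]
force: [0.0, 1.2, 0.3]
gripper_width: 0.143
```

Call:
{"name": "arm_command", "arguments": {
  "increments": "-0.335 -0.02 0 0 0 0.0144 -1; -0.335 0.01 0 0 0 0.0144 -1; -0.33 0.04 0 0 0 0.0144 -1; -0.325 0.07 0 0 0 0.0144 -1; -0.32 0.1 0 0 0 0.0144 -1"
}}

```text
t: 1.1
tool_pos: [0.4487, 0.3237, 0.2312]
ee_rot: [0.551, 0.834, -0.0, -0.0]
force: [-0.5, 0.2, -0.3]
gripper_width: 0.002
```

```bash
python3 - <<'E'
from h import *
s=manip.read_state();print(s['t'],s['qpos'].round(2) if hasattr(s['qpos'],'round') else s['qpos'],s['gripper_width'])
plan(-.115,.051,.14,5)
E
```

```text
1.1 [-0.94  0.3   0.32  1.8  -0.11  1.06 -0.18] 0.0015814493872272919
from [0.4487 0.3237 0.2312] to [0.5938 0.1849 0.14  ] dist 0.221 rot deg [-1.000e-02  0.000e+00  2.553e+01]
[-0.3077  0.1318  0.152  -0.      0.      0.0142]
[-0.2947  0.1587  0.152  -0.      0.      0.0142]
[-0.2794  0.1843  0.152  -0.      0.      0.0142]
[-0.2619  0.2084  0.152  -0.      0.      0.0142]
[-0.2423  0.2309  0.152  -0.      0.      0.0142]
```

Call:
{"name": "arm_command", "arguments": {
  "increments": "-0.308 0.132 0.15 0 0 0.0142 -1; -0.295 0.159 0.15 0 0 0.0142 -1; -0.279 0.184 0.15 0 0 0.0142 -1; -0.262 0.208 0.15 0 0 0.0142 -1; -0.242 0.231 0.15 0 0 0.0142 -1"
}}

```text
t: 1.6
tool_pos: [0.5943, 0.1855, 0.1403]
ee_rot: [0.722, 0.692, -0.0, -0.0]
force: [1.0, 0.5, 0.3]
gripper_width: -0.001
```

```bash
python3 - <<'E'
from h import *
s=manip.read_state();print(s['t'],W2L(s['tool_pos']))
plan(-.115,.051,.06,4)
snap('scene','s1');snap('top','t1')
crop('t1',200,120,350,230,5,'c1');crop('s1',200,140,400,290,4,'c1s')
E
```

```text
1.6 [-0.1155915   0.05145405]
from [0.5943 0.1855 0.1403] to [0.5938 0.1849 0.06  ] dist 0.08 rot deg [-0.01  0.01 -0.02]
[-0.0012 -0.0009  0.1674 -0.      0.     -0.    ]
[-0.0012 -0.0009  0.1674 -0.      0.     -0.    ]
[-0.0012 -0.0009  0.1674 -0.      0.     -0.    ]
[-0.0012 -0.0009  0.1674 -0.      0.     -0.    ]
```

View pics/c1s.png

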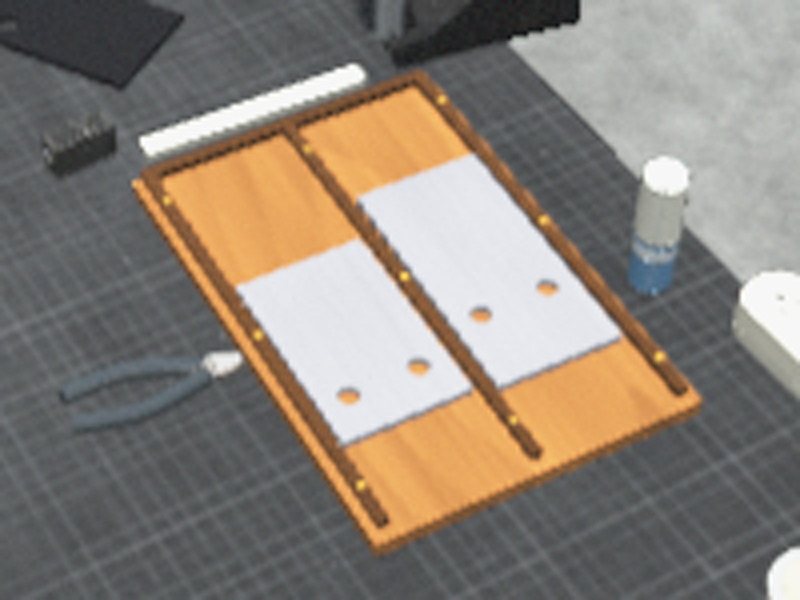

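View pics/s1.png

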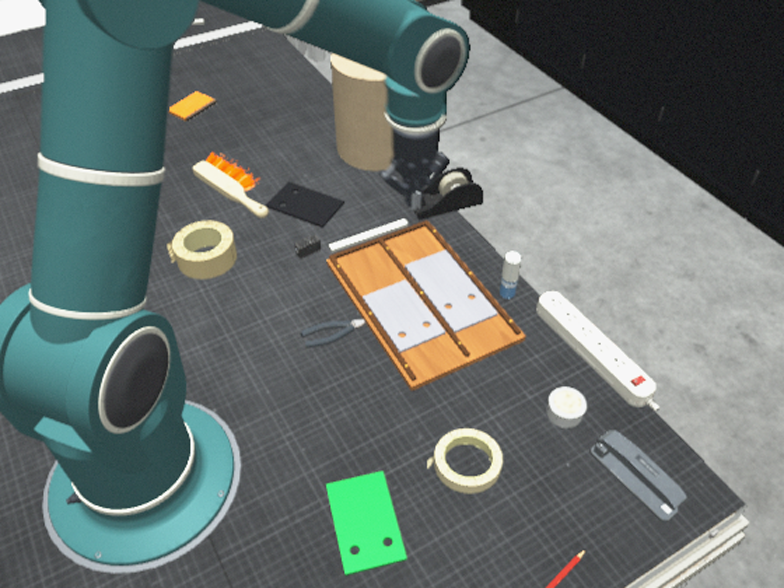

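View pics/t1.png

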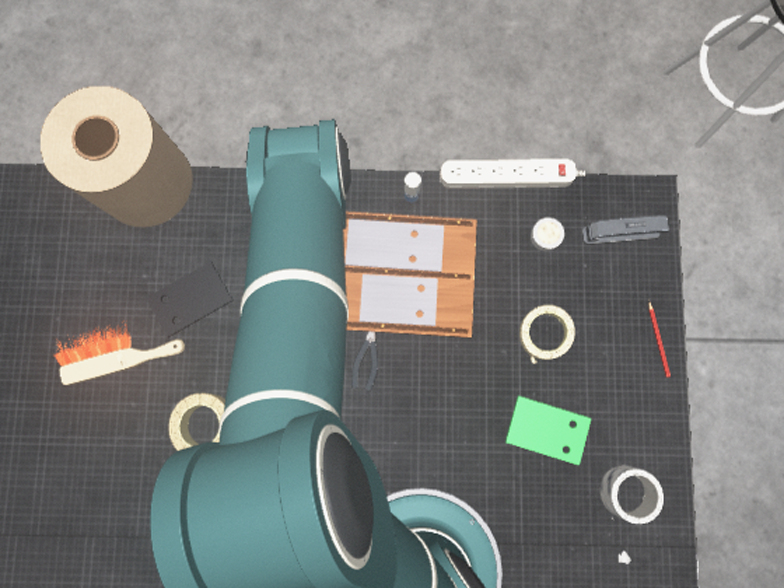

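Call:
{"name": "arm_command", "arguments": {
  "increments": "0 0 0.2 0 0 0 -1; 0 0 0.2 0 0 0 -1; 0 0 0.2 0 0 0 -1; 0 0 0.1 0 0 0 -1; 0 0 0.05 0 0 0 -1"
}}

```text
t: 2.2
tool_pos: [0.5929, 0.1867, 0.0503]
ee_rot: [0.721, 0.693, -0.001, -0.0]
force: [-1.0, 0.4, -0.3]
gripper_width: -0.002
```

Call:
{"name": "arm_command", "arguments": {
  "increments": "0 0 0.03 0 0 0 -1; 0 0 0.02 0 0 0 -1; 0 0 0 0 0 0 -1; 0 0 0 0 0 0 -1; 0 0 0 0 0 0 -1"
}}

```text
t: 2.7
tool_pos: [0.5937, 0.1868, 0.0458]
ee_rot: [0.721, 0.693, 0.0, 0.0]
force: [0.1, 0.2, -0.7]
gripper_width: 0.003
```

Call:
{"name": "arm_command", "arguments": {
  "increments": "0 0 0.015 0 0 0 -1; 0 0 0 0 0 0 -1; 0 0 0 0 0 0 -1; 0 0 0 0 0 0 -1; 0 0 0 0 0 0 -1"
}}

```text
t: 3.2
tool_pos: [0.5935, 0.1867, 0.0435]
ee_rot: [0.721, 0.693, -0.0, 0.0]
force: [0.8, -0.3, 1.3]
gripper_width: 0.004
```

```bash
python3 - <<'E'
from h import *
s=manip.read_state();print(s['t'],s['tool_pos'],W2L(s['tool_pos']),s['force'])
snap('scene','s2');crop('s2',230,100,380,210,5,'c2s')
s=manip.read_state();print(s['t'],s['tool_pos'],W2L(s['tool_pos']),s['force'])
plan(-.08,.051,.043,5)
E
```

```text
3.2 [0.59345018 0.18668036 0.04353663] [-0.11675759  0.05058894] [ 0.75317726 -0.28725788  1.33704894]
3.25 [0.59342616 0.18668057 0.04351008] [-0.11675677  0.05056493] [-0.20937259  0.14754555 -0.03349102]
from [0.5934 0.1867 0.0435] to [0.5923 0.1499 0.043 ] dist 0.037 rot deg [-0.    0.01  0.17]
[-0.0613  0.0005  0.0009 -0.      0.      0.0001]
[-0.0613  0.0006  0.0009 -0.      0.      0.0001]
[-0.0613  0.0006  0.0009 -0.      0.      0.0001]
[-0.0613  0.0007  0.0009 -0.      0.      0.0001]
[-0.0613  0.0007  0.0009 -0.      0.      0.0001]
```

View pics/c2s.png

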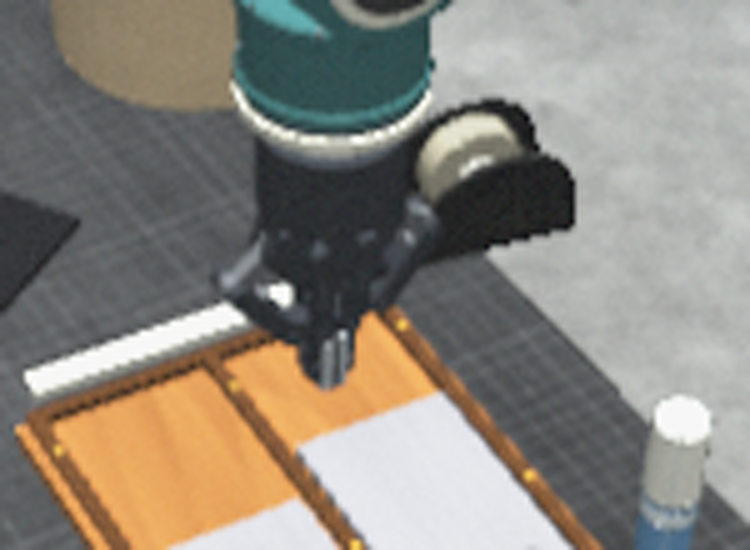

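Tip at (333,385) in the crop, just clear of the ledge in the long plate's lane, no contact force. Pushing.

Call:
{"name": "arm_command", "arguments": {
  "increments": "-0.06 0 0.006 0 0 0 -1; -0.06 0 0 0 0 0 -1; -0.06 0 0 0 0 0 -1; -0.06 0 0 0 0 0 -1; -0.06 0 0 0 0 0 -1"
}}

```text
t: 3.75
tool_pos: [0.592, 0.1501, 0.0428]
ee_rot: [0.721, 0.693, 0.0, -0.0]
force: [0.1, 2.4, -0.2]
gripper_width: -0.004
```

```bash
python3 - <<'E'
from h import *
s=manip.read_state();print(s['t'],s['tool_pos'],W2L(s['tool_pos']),s['force'])
snap('scene','s3');crop('s3',230,140,380,250,5,'c3s')
E
```

```text
3.75 [0.59200485 0.15014272 0.04284938] [-0.08019158  0.05071205] [ 0.07751059  2.37209748 -0.18470378]
```

View pics/c3s.png

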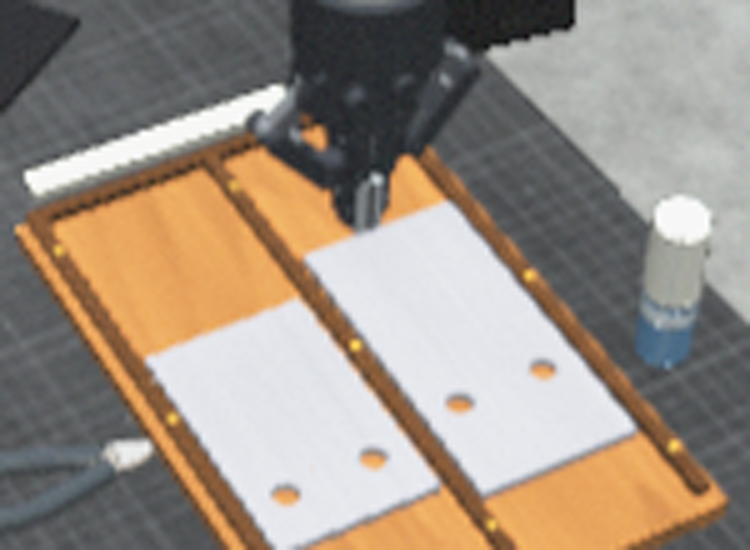

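Finger tip (368,225) is against the trailing edge with 2.4 N push; the plate is moving straight. Continue.

Call:
{"name": "arm_command", "arguments": {
  "increments": "-0.06 0 0 0 0 0 -1; -0.06 0 0 0 0 0 -1; -0.06 0 0 0 0 0 -1; -0.06 0 0 0 0 0 -1; -0.06 0 0 0 0 0 -1"
}}

```text
t: 4.3
tool_pos: [0.5905, 0.1142, 0.0428]
ee_rot: [0.721, 0.693, 0.0, 0.0]
force: [-0.0, 1.8, 0.6]
gripper_width: 0.0
```

Call:
{"name": "arm_command", "arguments": {
  "increments": "-0.06 0 0 0 0 0 -1; -0.06 0 0 0 0 0 -1; -0.06 0 0 0 0 0 -1; -0.06 0 0 0 0 0 -1; -0.06 0 0 0 0 0 -1"
}}

```text
t: 4.8
tool_pos: [0.5891, 0.0782, 0.0428]
ee_rot: [0.721, 0.693, -0.0, 0.0]
force: [-0.1, 2.2, 1.1]
gripper_width: 0.0
```

Call:
{"name": "arm_command", "arguments": {
  "increments": "-0.06 0 0 0 0 0 -1; -0.06 0 0 0 0 0 -1; -0.06 0 0 0 0 0 -1; -0.05 0 0 0 0 0 -1; -0.03 0 0 0 0 0 -1"
}}

```text
t: 5.3
tool_pos: [0.5878, 0.0468, 0.0428]
ee_rot: [0.721, 0.693, -0.0, 0.0]
force: [-0.9, 2.5, 0.2]
gripper_width: 0.003
```

```bash
python3 - <<'E'
from h import *
s=manip.read_state();print(s['t'],s['tool_pos'],W2L(s['tool_pos']),s['force'])
snap('scene','s4');crop('s4',240,150,390,290,5,'c4s')
snap('top','t4');crop('t4',230,140,380,250,5,'c4')
E
```

```text
5.3 [0.58781378 0.04684912 0.04277239] [0.02318672 0.05095516] [-0.86549126  2.52849954  0.18976029]
```

View pics/c4s.png

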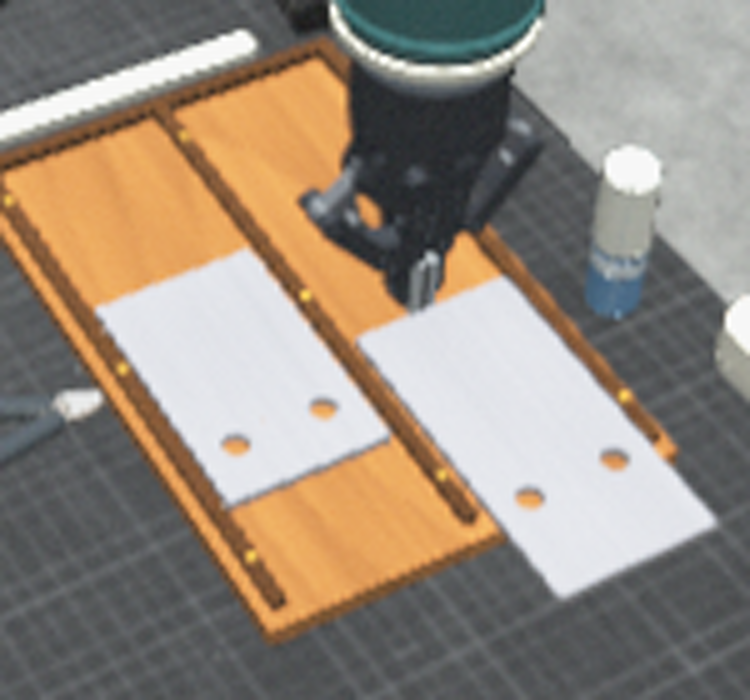

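View pics/c4.png

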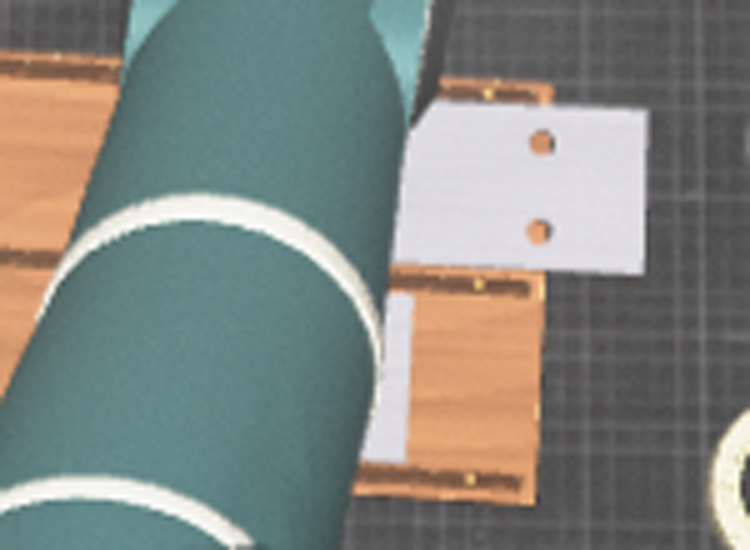

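```bash
python3 - <<'E'
from h import *
d=load('t4')
for x,y in [(648,108),(644,274)]: print(W2L(back(d,230+(x+.5)/5-.5,140+(y+.5)/5-.5,.046)))
E
```

```text
[0.21488438 0.10078452]
[0.21593074 0.01164441]
```

Leading end at 215 mm, so centre is 125 mm; target 151 needs ~25 mm more.

Call:
{"name": "arm_command", "arguments": {
  "increments": "-0.05 0 0 0 0 0 -1; -0.05 0 0 0 0 0 -1; -0.05 0 0 0 0 0 -1; -0.04 0 0 0 0 0 -1; -0.02 0 0 0 0 0 -1"
}}

```text
t: 5.9
tool_pos: [0.5868, 0.0217, 0.0428]
ee_rot: [0.721, 0.693, -0.0, 0.0]
force: [-0.1, 2.5, -0.0]
gripper_width: -0.002
```

Call:
{"name": "arm_command", "arguments": {
  "increments": "0 0 0 0 0 0 -1; 0.05 0 0 0 0 0 -1; 0.1 0 0 0 0 0 -1; 0.1 0 -0.1 0 0 0 -1; 0 0 -0.2 0 0 0 -1"
}}

```text
t: 6.4
tool_pos: [0.5872, 0.0557, 0.0785]
ee_rot: [0.72, 0.694, -0.001, -0.001]
force: [-0.5, -0.5, 1.3]
gripper_width: 0.002
```

```bash
python3 - <<'E'
from h import *
s=manip.read_state();print(s['t'],s['tool_pos'],W2L(s['tool_pos']),s['force'])
snap('scene','s5');crop('s5',240,150,390,290,5,'c5s')
snap('top','t5');crop('t5',230,140,380,250,5,'c5')
plan(-.09,-.051,.085,5)
E
```

```text
6.4 [0.58720445 0.05566461 0.07846715] [0.01440548 0.04996829] [-0.50339951 -0.52869769  1.30760874]
from [0.5897 0.0542 0.0821] to [0.4908 0.1643 0.085 ] dist 0.148 rot deg [ 0.23 -0.06  0.27]
[ 1.770e-01 -1.716e-01 -5.400e-03  1.000e-04 -0.000e+00  2.000e-04]
[ 1.768e-01 -1.718e-01 -5.300e-03  1.000e-04 -0.000e+00  2.000e-04]
[ 1.767e-01 -1.720e-01 -5.200e-03  1.000e-04 -0.000e+00  2.000e-04]
[ 1.765e-01 -1.722e-01 -5.100e-03  1.000e-04 -0.000e+00  2.000e-04]
[ 1.764e-01 -1.723e-01 -5.000e-03  1.000e-04 -0.000e+00  2.000e-04]
```

View pics/c5s.png

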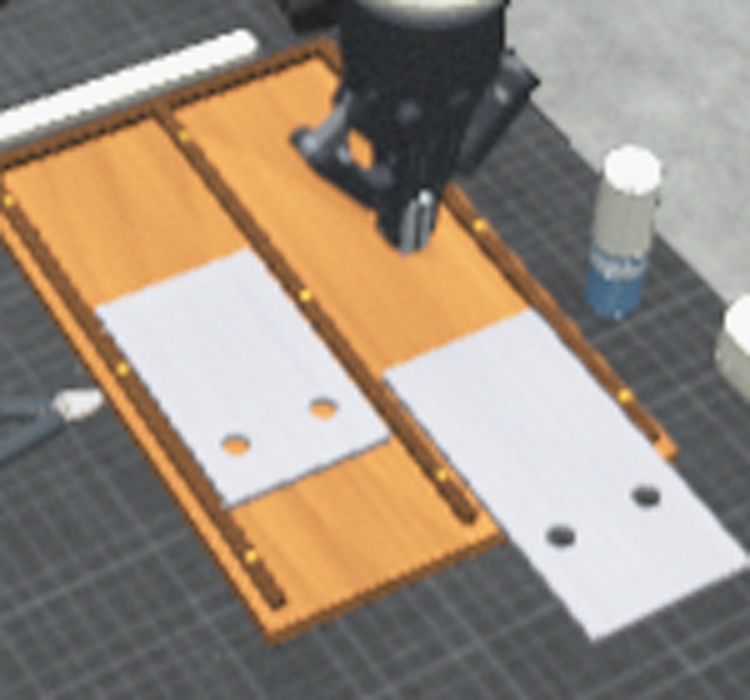

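View pics/c5.png

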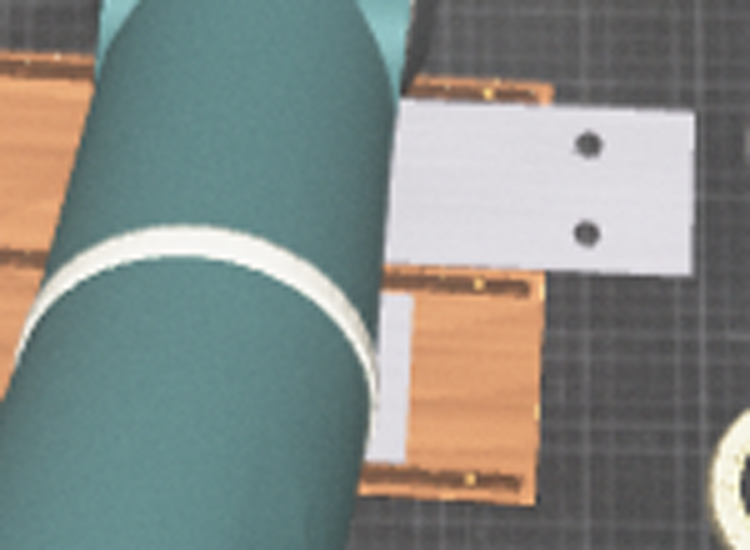

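The long plate's holes now show dark table at (589,145) and (587,233), fully past the edge at x≈549. Its trailing end is well on the ledge. Now the short plate: cross the middle rail and go behind it.

Call:
{"name": "arm_command", "arguments": {
  "increments": "0.177 -0.172 0 0 0 0 -1; 0.177 -0.172 0 0 0 0 -1; 0.177 -0.172 0 0 0 0 -1; 0.177 -0.172 0 0 0 0 -1; 0.177 -0.172 0 0 0 0 -1"
}}

```text
t: 7.0
tool_pos: [0.4882, 0.1643, 0.0792]
ee_rot: [0.721, 0.693, 0.0, -0.0]
force: [-0.6, 0.5, 0.2]
gripper_width: -0.004
```

Call:
{"name": "arm_command", "arguments": {
  "increments": "0 0 0 0 0 0 -1; 0 0 0.1 0 0 0 -1; 0 0 0.1 0 0 0 -1; 0 0 0.06 0 0 0 -1; 0 0 0 0 0 0 -1"
}}

```text
t: 7.5
tool_pos: [0.4888, 0.1616, 0.0461]
ee_rot: [0.722, 0.692, -0.001, -0.0]
force: [0.2, 0.5, -0.6]
gripper_width: -0.006
```

```bash
python3 - <<'E'
from h import *
s=manip.read_state();print(s['t'],s['tool_pos'],W2L(s['tool_pos']),s['force'])
snap('scene','s6');crop('s6',230,140,390,270,5,'c6s')
plan(-.09,-.051,.0428,5)
E
```

```text
7.5 [0.48880744 0.16162645 0.04607105] [-0.08723855 -0.05288293] [ 0.15825618  0.48046209 -0.58909865]
from [0.4891 0.1618 0.0468] to [0.4908 0.1643 0.0428] dist 0.005 rot deg [-0.06  0.06  0.1 ]
[ 0.0043  0.0026  0.0066 -0.      0.      0.0001]
[ 0.0043  0.0026  0.0066 -0.      0.      0.0001]
[ 0.0043  0.0026  0.0066 -0.      0.      0.0001]
[ 0.0043  0.0026  0.0066 -0.      0.      0.0001]
[ 0.0043  0.0026  0.0066 -0.      0.      0.0001]
```

View pics/c6s.png

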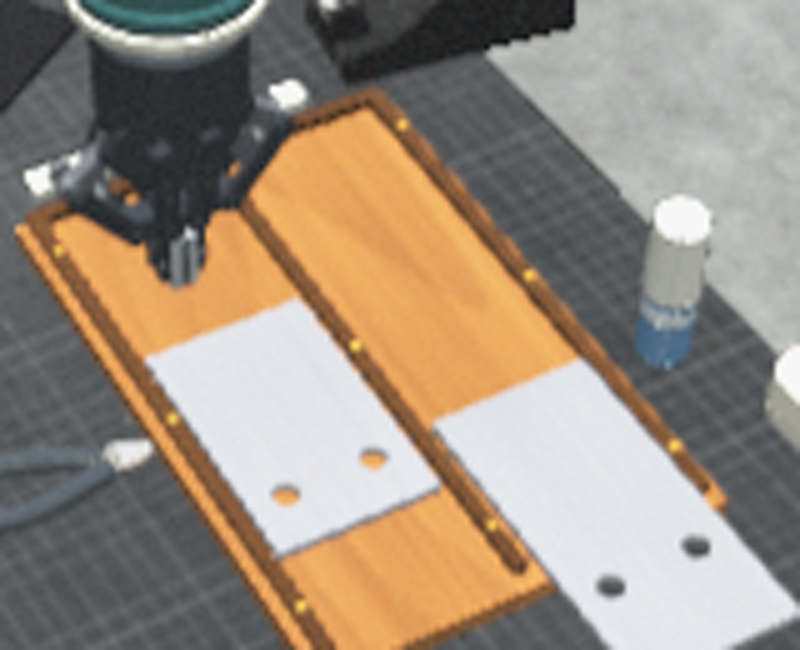

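Call:
{"name": "arm_command", "arguments": {
  "increments": "0 0.015 0.02 0 0 0 -1; 0 0 0.013 0 0 0 -1; -0.06 0 0 0 0 0 -1; -0.06 0 0 0 0 0 -1; -0.06 0 0 0 0 0 -1"
}}

```text
t: 8.05
tool_pos: [0.4901, 0.1401, 0.0438]
ee_rot: [0.721, 0.693, -0.0, 0.0]
force: [-0.7, 0.1, 0.1]
gripper_width: 0.005
```

Call:
{"name": "arm_command", "arguments": {
  "increments": "-0.06 0 0 0 0 0 -1; -0.06 0 0 0 0 0 -1; -0.06 0 0 0 0 0 -1; -0.06 0 0 0 0 0 -1; -0.06 0 0 0 0 0 -1"
}}

```text
t: 8.55
tool_pos: [0.4887, 0.1045, 0.0437]
ee_rot: [0.721, 0.693, 0.0, 0.0]
force: [-0.3, 2.5, 0.7]
gripper_width: 0.002
```

```bash
python3 - <<'E'
from h import *
s=manip.read_state();print(s['t'],s['tool_pos'],W2L(s['tool_pos']),s['force'])
snap('scene','s7');crop('s7',230,140,390,270,5,'c7s')
E
```

```text
8.55 [0.48869207 0.10453147 0.0436775 ] [-0.03019116 -0.05054936] [-0.30548989  2.54497811  0.70600164]
```

View pics/c7s.png

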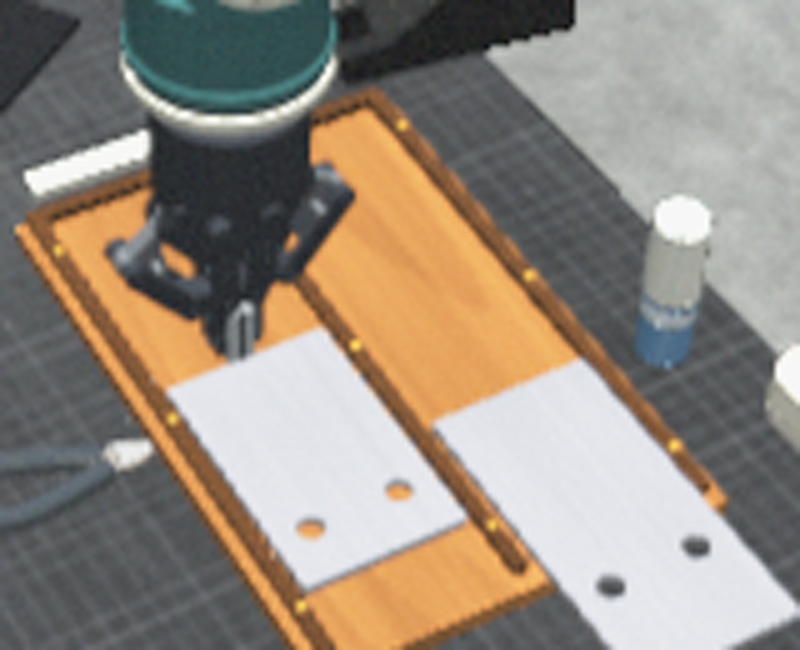

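The short plate slides straight with the tip at (240,355) on its trailing edge.

Call:
{"name": "arm_command", "arguments": {
  "increments": "-0.06 0 0.006 0 0 0 -1; -0.06 0 0 0 0 0 -1; -0.06 0 0 0 0 0 -1; -0.06 0 0 0 0 0 -1; -0.06 0 0 0 0 0 -1"
}}

```text
t: 9.1
tool_pos: [0.4878, 0.0696, 0.0433]
ee_rot: [0.721, 0.693, 0.001, 0.0]
force: [-0.6, 7.3, 8.7]
gripper_width: 0.0
```

Call:
{"name": "arm_command", "arguments": {
  "increments": "-0.06 0 0 0 0 0 -1; -0.06 0 0 0 0 0 -1; -0.06 0 0 0 0 0 -1; -0.05 0 0 0 0 0 -1; -0.03 0 0 0 0 0 -1"
}}

```text
t: 9.6
tool_pos: [0.4865, 0.0382, 0.0433]
ee_rot: [0.721, 0.693, 0.001, 0.0]
force: [0.6, 7.8, 9.0]
gripper_width: 0.0
```

```bash
python3 - <<'E'
from h import *
s=manip.read_state();print(s['t'],s['tool_pos'],W2L(s['tool_pos']),s['force'])
snap('top','t8');crop('t8',230,140,380,250,5,'c8')
E
```

```text
9.6 [0.48654744 0.03818176 0.04334794] [ 0.03618947 -0.04984624] [0.59363158 7.83820016 8.97855203]
```

View pics/c8.png

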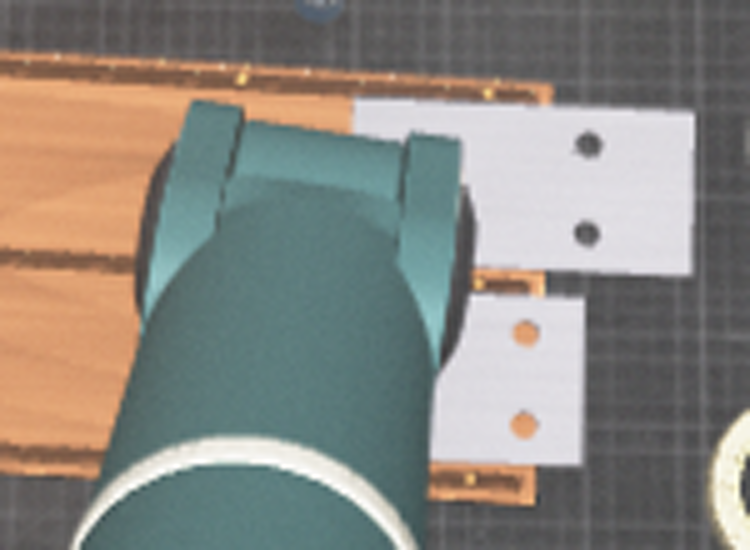

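Call:
{"name": "arm_command", "arguments": {
  "increments": "0 0 -0.007 0 0 0 -1; 0 0 0 0 0 0 -1; 0 0 0 0 0 0 -1; 0 0 0 0 0 0 -1; 0 0 0 0 0 0 -1"
}}

```text
t: 10.15
tool_pos: [0.4861, 0.0378, 0.0438]
ee_rot: [0.721, 0.693, -0.0, 0.0]
force: [1.1, 0.9, 1.7]
gripper_width: -0.002
```

```bash
python3 - <<'E'
from h import *
s=manip.read_state();print(s['t'],s['tool_pos'],W2L(s['tool_pos']),s['force'])
d=load('t8')
for x,y in [(585,298),(581,465),(695,112),(692,275)]: print(W2L(back(d,230+(x+.5)/5-.5,140+(y+.5)/5-.5,.046)))
snap('scene','s9');crop('s9',260,160,400,280,5,'c9s')
E
```

```text
10.15 [0.48609186 0.03779671 0.04376387] [ 0.03659371 -0.05028489] [1.09133987 0.91774802 1.7116503 ]
[ 0.18572564 -0.00295027]
[ 0.1871074  -0.09028082]
[0.2397003  0.10015087]
[0.24093251 0.0126585 ]
```

View pics/c9s.png

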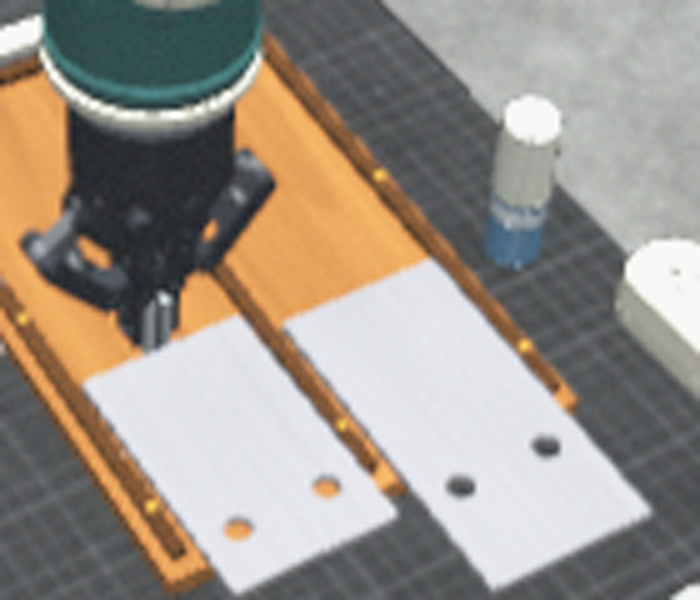

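Short centre is at 116 mm, so push ~31 mm more. The brief 9 N was the tip grazing the ledge; it cleared after raising slightly.

Call:
{"name": "arm_command", "arguments": {
  "increments": "-0.05 0 0 0 0 0 -1; -0.05 0 0 0 0 0 -1; -0.04 0 0 0 0 0 -1; -0.03 0 0 0 0 0 -1; -0.02 0 0 0 0 0 -1"
}}

```text
t: 10.7
tool_pos: [0.485, 0.0146, 0.0437]
ee_rot: [0.721, 0.693, -0.0, 0.0]
force: [0.8, 2.3, 2.6]
gripper_width: -0.0
```

```bash
python3 - <<'E'
from h import *
s=manip.read_state();print(s['t'],s['tool_pos'],W2L(s['tool_pos']),s['force'])
snap('top','t10');crop('t10',230,140,380,250,5,'c10')
E
```

```text
10.7 [0.48500515 0.01458597 0.0437382 ] [ 0.0598297  -0.05037508] [0.75892829 2.30261526 2.61123061]
```

View pics/c10.png

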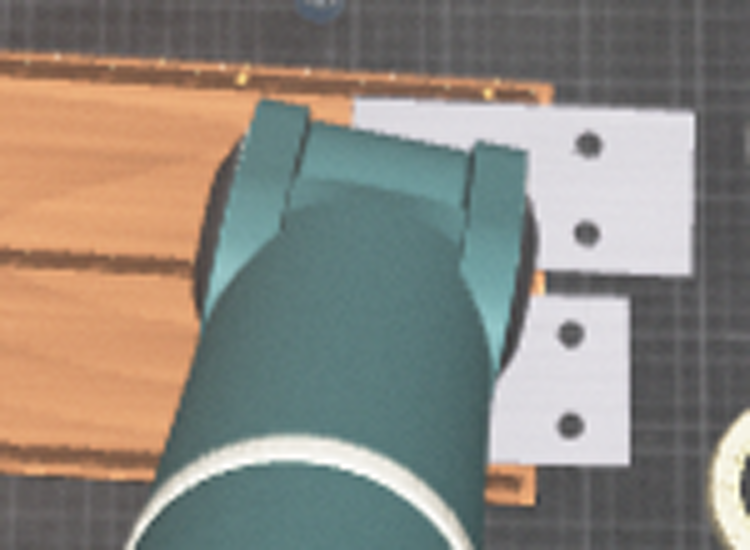

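Centre ≈140 mm; 7 mm more, then back off and up.

Call:
{"name": "arm_command", "arguments": {
  "increments": "-0.02 0 0 0 0 0 -1; -0.02 0 0 0 0 0 -1; -0.02 0 0 0 0 0 -1; 0 0 0 0 0 0 -1; 0 0 0 0 0 0 -1"
}}

```text
t: 11.25
tool_pos: [0.4848, 0.0076, 0.0437]
ee_rot: [0.721, 0.693, -0.0, 0.0]
force: [0.6, 0.6, 1.9]
gripper_width: 0.001
```

Call:
{"name": "arm_command", "arguments": {
  "increments": "0.05 0 0 0 0 0 -1; 0.1 0 0 0 0 0 -1; 0.1 0 -0.1 0 0 0 -1; 0.2 0 -0.3 0 0 0 -1; 0.3 0 -0.3 0 0 0 -1"
}}

```text
t: 11.75
tool_pos: [0.4877, 0.0974, 0.1278]
ee_rot: [0.722, 0.692, -0.001, 0.0]
force: [0.8, 0.2, -0.1]
gripper_width: -0.003
```

Call:
{"name": "arm_command", "arguments": {
  "increments": "0.35 0 -0.1 0 0 0 -1; 0.35 0 -0.1 0 0 0 -1; 0.35 0 0 0 0 0 -1; 0.35 0 0 0 0 0 -1; 0 0 0 0 0 0 -1"
}}

```text
t: 12.25
tool_pos: [0.4934, 0.2721, 0.1508]
ee_rot: [0.718, 0.696, 0.0, -0.001]
force: [-1.3, -2.1, -1.0]
gripper_width: 0.002
```

```bash
python3 - <<'E'
from h import *
s=manip.read_state();print(s['t'],s['tool_pos'],W2L(s['tool_pos']),s['force'])
snap('scene','s11');snap('top','t11');crop('t11',230,140,380,250,5,'c11')
E
```

```text
12.25 [0.49343072 0.2721025  0.15075228] [-0.19781123 -0.05300228] [-1.31858973 -2.12371362 -0.96206032]
```

View pics/c11.png

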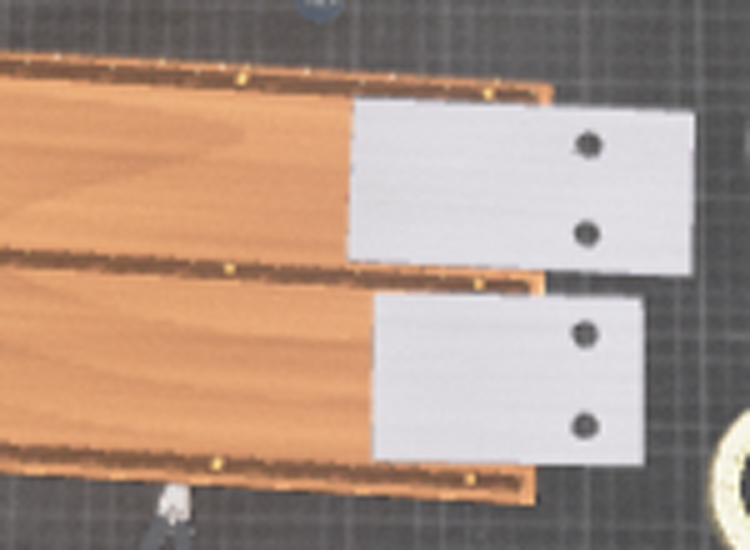

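View pics/s11.png

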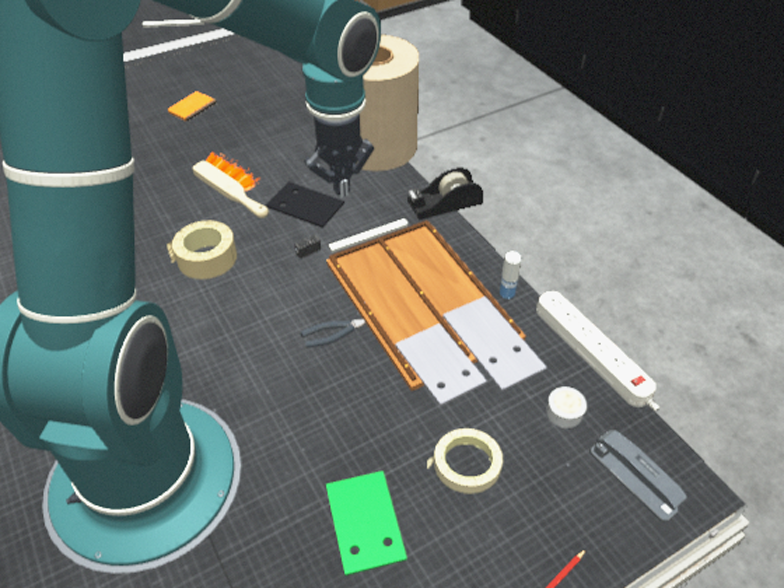

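```bash
python3 - <<'E'
from h import *
d=load('t11')
P=lambda x,y,z:W2L(back(d,230+(x+.5)/5-.5,140+(y+.5)/5-.5,z)).round(4)
print('edge',P(553,86,.04),P(535,505,.04))
for n,q in(('long',[(353,98),(695,112),(692,275),(347,260)]),('short',[(374,292),(644,297),(643,465),(372,459)]),('holes',[(589,145),(587,233),(585,334),(585,426)])):
    a=np.array([P(x,y,.046) for x,y in q]);print(n,a.tolist(),a.mean(0))
E
```

```text
edge [0.165  0.1113] [ 0.165  -0.1117]
long [[0.0593, 0.0966], [0.2397, 0.1002], [0.2409, 0.0127], [0.061, 0.0095]] [0.150225 0.05475 ]
short [[0.076, -0.0066], [0.2164, -0.0005], [0.219, -0.0883], [0.0796, -0.0938]] [ 0.14775 -0.0473 ]
holes [[0.1846, 0.0788], [0.1854, 0.0316], [0.1865, -0.0219], [0.1884, -0.07]] [0.186225 0.004625]
```

```bash
python3 - <<'E'
from h import *
print(order.sign_off())
E
```

```text
the job is handed in; nothing more can be done
None
```

Both plates are pushed out along their lanes and the job is handed in at about 12.3 s on the robot's clock. I pushed each one at its trailing end with the closed fingertips, then drew the arm back clear of the ledge.

| | Long plate | Short plate |
|---|---|---|
| Centre along the lane (edge at 165 mm) | about 150 mm | about 148 mm |
| Allowed range for the centre | 137–165 mm | 132–165 mm |
| Rear rims of the holes past the edge | about 12–13 mm | about 14–16 mm |
| Half of the length still on the ledge, with to spare | about 15 mm | about 17 mm |

- **Lying flat:** Both plates look flat and in their lanes in the last pictures.
- **Slight turn:** The long plate is turned about 1° and the short one about 2°. The camera puts both 3–4 mm off the lane centre lines, and one short-plate corner past the edge measured that much beyond its lane line. Part of this may be measuring error.
- **Contact:** While pushing the short plate, the fingertip briefly pressed with about 9 N up and 8 N sideways, most likely touching the ledge. Raising it less than 1 mm cleared it, and the last pictures show no harm.
- **Everything else:** The other objects look unmoved in the pictures; I did not measure their positions again.

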